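# Set and clamp the stop of a florist's stem-length gauge

### The arm

A 7-joint arm with a two-finger parallel gripper is mounted at the origin on the work surface. World frame = base frame: x ahead of the robot, y to its left, z up, the work surface at z = 0. Lengths are in m, angles in rad, forces in N, time in s.
With the tool pointing down it reaches from about 0.35 to 0.9 m from the base axis. Payload 7.2 kg.
Tool frame: the origin (TCP) lies between the finger pads, 19 mm behind the fingertips; this is the grasp point; z points along the fingers, y is the line along which they close (so a half turn about z gives the same grasp; the last joint's range is limited). The gripper opens to 88 mm and grips with 3 to 60 N. Pads are 20 mm wide; open, the fingers measure 115 mm over their backs; the gripper's body (75 mm by 178 mm) begins 61 mm behind the grasp point.
Start: joints at [-1.266, 0.411, -0.013, 1.596, 0.006, 1.134, -0.082], TCP at [0.228, 0.582, 0.241] pointing down, gripper open.
Joint ranges: [-2.95, 2.95], [-0.29, 1.99], [-1.47, 1.44], [0.14, 2.54], [-1.03, 4.17], [0.13, 1.85], [-2.86, 2.86]. Speed limits (rad/s): [2.39, 2.39, 3.01, 3.01, 3.14, 3.14, 3.14].

### API

Orientations are given as a unit quaternion [x, y, z, w].
In Python, from workcell import bot gives the robot as it stands.
- The arm moves only by the tool send_rows, never from a script. Its argument "plan" is a list that holds one entry, the list of rows, each a list of 7 numbers: the turn, a rotation vector about the tool's x, y, z normalised to -1 to 1, where 1 is 2 rad, then the shift along the tool's x, y, z normalised to -1 to 1, where 1 is 100 mm, then the opening, from -1 (shut) to 1 (fully open). A call has 1 to 12 rows; each row is the pose to reach, as a shift and turn from the pose commanded when the call began, along the tool's axes at that moment; what a row does not reach only later rows make up. A row lasts 1/8 s, in which the tool goes at most 62.5 mm and 10.7 degrees, less where a joint would pass 70% of its speed; a pose out of reach is approached as far as the arm can. A call with a number of a shift or a turn outside -1 to 1 is refused whole. A call with a gripper value outside its range is refused whole. The fingers move at their own pace and stop on an object; "newtons" is the grip in N (left out, the last holds). Time passes only in rows, so rows that repeat a pose let the fingers close. It gives the time, the measured TCP pose, the force, the opening and the grip force at its end, in the units of the state.
- bot.get_state(): the state, without advancing time (a new reading comes with each control period).
- bot.read_camera(name): name is "side" or "top" or "wrist"; returns the picture (384x512x3 uint8, red, green, blue); there is no depth.
- bot.get_calibration(name): a dict with "fx", "fy", "cx", "cy" (pixels), "origin" and "rotation" of the camera in the world; the wrist camera has in their place "hand_eye" (4x4, takes a point from camera to tool coordinates, whose origin is the TCP and whose axes are the flange's). Camera axes: x right, y down, z forward; pixel columns grow to the right and rows downward; lengths in m; the calibration is good to about 2 mm. A picture is of the moment at which its call begins: read the wrist's pose just before it. get_calibration takes no time and is no camera call.
- bot.sign_off(): hands the job in; it is judged then, once.
The state is a dict: "clock": time; "joint_positions": joint angles; "qd": joint speeds; "joint_torque": joint torques, N m; "eef_pos": TCP position; "tool_rot": TCP orientation; "force": force on the tool from outside, world axes, zero at the start; "moment": the same for the moment, N m; "grip_width": finger opening in m; "finger_force": force on a finger pad.
Only numpy, scipy, OpenCV 4.12 (cv2) and the standard library are available. Lean on these libraries where they do the work, as an engineer would, in place of code of your own. Each camera call takes 0.05 s, during which the arm holds its last target. There are 200 camera calls.

### The job

Set the stem gauge for the next batch of stems: slide the blue stop along its rail until its white pointer is in line with the red marker, then turn the black clamp knob clockwise until it is firmly tight, so that the stop stays locked there. Let go of everything and leave the other things on the bench where they are.

Things in the scene. Friction and masses are not known exactly. Their poses are not given: they have to be found in the camera images.
- gauge: Stem gauge fixed to the bench: plywood board 150 x 440 x 18 mm, aluminium rail (28 mm wide, top 32 mm above the bench) along its y axis through the middle, end fence (54 mm high) at its -y end, trough on its -x side, white scale with 10 mm ticks on its +x side. Origin: centre of its underside, on the bench; z up. Place and yaw (up to 0.35 rad) vary.
- stop (a joint): Position in m of the blue stop on the rail, 0 to 0.24, growing to the gauge's +y; its pointer and knob axis are at y = -0.09 + joint in the gauge's frame. Saddle 56 x 50 mm, top 48 mm above the bench, plate 57 mm high on its -x side. Loose, it slides with 2 to 4 N and stays where left; the tight knob holds it by a pad on the rail. It may be pushed, or drawn along by the knob.
- pointer_tip (a point): End of the white pointer on the stop's +x side, 55 mm from the rail's centre line, 28 mm above the bench. Axes parallel to the gauge's.
- clamp (a joint): Angle in rad of the clamp knob, clockwise from above: 0 loose (bar across the rail, along the gauge's x) to 1.5 (bar nearly along the rail, hard end stop). From about 0.85 a pad bites on the rail and the knob turns more stiffly; from 1.2 it is firmly tight. Turns with 0.25 N m, 0.45 N m when tight (grip with 40 N); stays where left. Starts loose (0 to 0.3).
- clamp_grip (a point): On the knob's vertical axis, over the middle of the stop, 80 mm above the bench: height for the TCP to grip. Black knob: disc 48 mm across (top 60 mm above the bench) with an upright bar 46 mm long, 14 mm thick, top at 92 mm, white line on top; grip the bar across its thickness. The point turns with the knob: x along the bar, y across it.
- mark_red: The wanted length: red block, 16 x 12 x 28 mm, fixed on the scale 67 mm to the +x side of the rail's centre line, top 46 mm above the bench. Origin: centre of its underside, 18 mm above the bench; axes parallel to the gauge's. Pointer and marker are in line when their y in the gauge's frame agree.
- mark_yellow: Yellow marker block of the same size for another batch, on the same scale; not wanted now. It may be nearer or farther than the red one.
- tape: Green tape roll, 90 mm across, 24 mm high, lying on the bench beside the gauge (loose bystander). Origin: centre of underside.
- foam: Dark green brick of floral foam, 110 x 220 x 75 mm, on the bench on the gauge's +x side (loose bystander). Origin: centre of underside.
- snips: Orange-handled snips, 130 mm long, 12 mm high, lying on the gauge's -x side (loose bystander). Origin: under the pivot.
- vase: Green glass vase, 72 mm across, 110 mm high (loose bystander). Origin: centre of underside.
- sprayer: White bottle with a red cap, 70 mm across, 190 mm high (loose bystander). Origin: centre of underside.

How it is judged:
On the way:
1. the stop has been slid, with the clamp still loose, until its pointer is within 5 mm of the red marker's middle along the rail (y of pointer_tip in the frame of mark_red between -0.005 and 0.005 m and value of joint clamp below 0.8 rad), for 0.1 s.
At the end, for the whole second after the job is handed in: The pointer is within 5 mm of the middle of the red marker along the rail, the clamp knob is turned to more than 1.2 rad (firmly tight), and the stop is at rest (y of pointer_tip in the frame of mark_red between -0.005 and 0.005 m and value of joint clamp above 1.2 rad and velocity of joint stop between -0.005 and 0.005 m/s); the robot touches nothing.
It fails at once if a bystander (tape, foam brick, snips, vase or sprayer) is moved by more than 20 mm (distance of any of tape, foam, snips, vase, sprayer from where it was at the start of the episode above 0.02 m).
It also fails if it takes over 38 s, if anything falls off the work surface, if the arm or the gripper's body presses on something with over 40 N, if the wrist force passes 120 N, or if a joint passes its speed limit or range.

## Working session

There is one attempt and no reset: what is moved stays moved. The work goes in short steps, Python scripts to look and compute and a tool call to move; the robot and the scene stay as the last step left them, time stands still between calls to the robot, and variables do not carry over. Pictures are saved under pics/ and viewed, at most 10 in all, crops included, and the job is handed in when it is done.

Besides the shell and the picture viewer there is one more tool, called after "Emit:" as a command line: name --argument value ..., lists and objects as JSON in quotes. send_rows: Moves the arm, as the interface text tells. Scaled input: -1 to 1 covers 100 mm each way for a shift and 2 rad each way for a turn. Its arguments: {"type":"object","properties":{"plan":{"type":"array"},"newtons":{"type":"number"}},"required":["plan"]}

```bash
mkdir -p pics; python3 - <<'E'
from workcell import bot
import cv2
s=bot.get_state();print(s)
for n in("top","side"):
    cv2.imwrite(f"pics/{n}0.png",bot.read_camera(n)[:,:,::-1]);print(n,bot.get_calibration(n))
print(bot.get_calibration("wrist"))
E
```

```text
{'clock': 0.0, 'joint_positions': array([-1.2662293 ,  0.41188353, -0.01272497,  1.59699849,  0.00561642,
        1.13428709, -0.08220756]), 'qd': array([ 1.03768954e-04, -1.24432224e-03,  3.35195814e-04, -9.99191963e-04,
        8.32413233e-04, -4.45849729e-05, -9.46241442e-04]), 'joint_torque': array([ 1.23948757e-03, -5.87943685e+01,  6.42323345e-01, -2.91074717e+01,
       -5.37621242e-02,  1.84046337e-02,  7.75755507e-05]), 'eef_pos': array([0.22749037, 0.58164441, 0.24053783]), 'tool_rot': array([ 1.85288677e-01,  9.82683831e-01, -7.65748906e-04, -8.40855715e-05]), 'force': array([ 0.03910516,  0.11864562, -0.33868894]), 'moment': array([-0.05470089,  0.0016805 , -0.00601047]), 'finger_force': 0.0, 'grip_width': 0.08801420145166908}
top {'fx': 400.302679116433, 'fy': 400.302679116433, 'cx': 253.75925669299514, 'cy': 187.74506834689953, 'origin': array([0.35481421, 0.0256901 , 1.40867997]), 'rotation': array([ 0.71293519, -0.69575466,  0.06701315, -0.05619697])}
side {'fx': 462.4238624372148, 'fy': 462.4238624372148, 'cx': 254.66776153525134, 'cy': 194.30381171079358, 'origin': array([-0.23223871,  0.92432783,  0.87683614]), 'rotation': array([-0.31004413,  0.82118156, -0.44714401,  0.17203406])}
{'fx': 306.68804835457337, 'fy': 306.68804835457337, 'cx': 247.42480641305093, 'cy': 192.84586591439418, 'hand_eye': array([[ 3.54014447e-04, -9.57335016e-01, -2.88980177e-01,
         7.90498881e-02],
       [ 9.99999930e-01,  3.74516697e-04, -1.56534126e-05,
        -1.21834905e-03],
       [ 1.23213461e-04, -2.88980151e-01,  9.57335081e-01,
        -1.43234055e-01],
       [ 0.00000000e+00,  0.00000000e+00,  0.00000000e+00,
         1.00000000e+00]])}
```

View pics/top0.png

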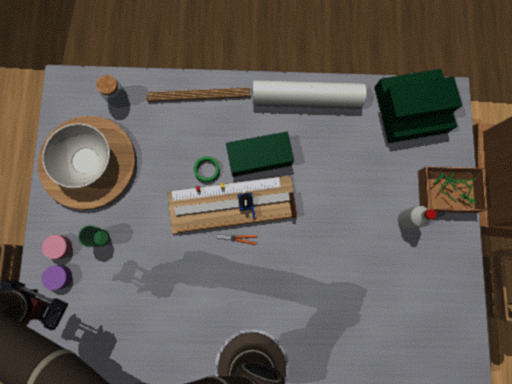

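View pics/side0.png

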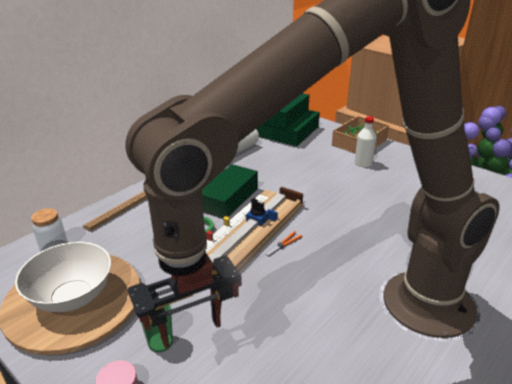

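The top view shows the gauge around (232,205), with the stop at (247,202), the red marker at (199,189), the yellow at (223,187) and the snips at (238,239). I'll enlarge the crop and compute positions.

```bash
cat > h.py <<'E'
import numpy as np, cv2
from workcell import bot
from scipy.spatial.transform import Rotation as R
def cam(n,s=None):
    c=bot.get_calibration(n)
    if n=="wrist":
        T=np.eye(4);T[:3,:3]=R.from_quat(s["tool_rot"]).as_matrix();T[:3,3]=s["eef_pos"]
        T=T@c["hand_eye"];return c,T[:3,:3],T[:3,3]
    r=np.array(c["rotation"]);return c,R.from_quat(r).as_matrix(),c["origin"]
def pt(C,u,v,z):
    c,r,o=C;d=r@np.array([(u-c["cx"])/c["fx"],(v-c["cy"])/c["fy"],1]);return o+d*(z-o[2])/d[2]
def px(C,p):
    c,r,o=C;q=r.T@(np.array(p)-o);return q[0]/q[2]*c["fx"]+c["cx"],q[1]/q[2]*c["fy"]+c["cy"]
E
python3 - <<'E'
from h import *
C=cam("top")
for n,u,v,z in[("stop",247,202,.05),("red",198.5,189,.046),("yel",223,187,.046),("snips",238,239,0.01),("foam",260,153,.075),("tape",206,169,.024),("boardBL",172,232,.018),("boardBR",296,217,.018)]:
    print(n,pt(C,u,v,z).round(3))
im=cv2.imread("pics/top0.png")[140:260,150:310]
cv2.imwrite("pics/topc.png",cv2.resize(im,None,fx=5,fy=5,interpolation=cv2.INTER_CUBIC))
E
```

```text
stop [0.544 0.03  0.05 ]
red [0.586 0.198 0.046]
yel [0.595 0.114 0.046]
snips [0.42  0.058 0.01 ]
foam [ 0.712 -0.011  0.075]
tape [0.662 0.178 0.024]
boardBL [0.438 0.286 0.018]
boardBR [ 0.5   -0.143  0.018]
```

View pics/topc.png

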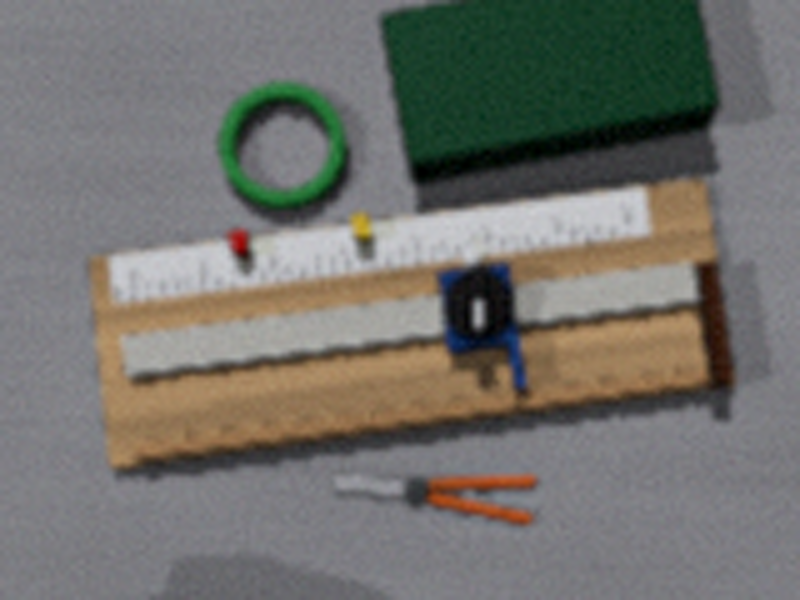

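The crop shows the board corners at about (92,257), (710,180), (112,467) and (728,388). The bar's white line is at (478,315), red at (239,243).

```bash
cat >> h.py <<'E'
def delta(s,p,yx):
    """shift (mm, tool axes) to world p and turn about tool z (rad) so that tool y lies along angle yx"""
    M=R.from_quat(s["tool_rot"]).as_matrix()
    t=M.T@np.array([np.cos(yx),np.sin(yx),0]);a=np.arctan2(-t[0],t[1])
    a=(a+np.pi/2)%np.pi-np.pi/2
    return (M.T@(np.array(p)-s["eef_pos"])*1000).round(1),round(a,3)
E
python3 - <<'E'
from h import *
C=cam("top");f=lambda u,v,z:pt(C,150+(u+.5)/5-.5,140+(v+.5)/5-.5,z)
w=np.array([f(92,257,.018),f(710,180,.018),f(112,467,.018),f(728,392,.018)])
print(w.round(4), np.linalg.norm(w[0]-w[1]),np.linalg.norm(w[0]-w[2]))
c=w.mean(0);e=(w[0]-w[1]+w[2]-w[3])[:2];e/=np.linalg.norm(e);ya=np.arctan2(e[1],e[0]);print("c",c.round(4),"yaw",ya-np.pi/2)
ex=np.array([e[1],-e[0]])
for n,u,v,z in[("knob",478,315,.092),("red",239,238,.046),("yel",362,221,.046)]:
    p=f(u,v,z);d=(p-c)[:2];print(n,p.round(4),"gauge",(d@ex).round(4),(d@e).round(4))
s=bot.get_state();k=f(478,315,.092)
print(delta(s,[k[0]-.0,k[1],.22],ya))
E
```

```text
[[ 0.5808  0.3078  0.018 ]
 [ 0.6475 -0.1263  0.018 ]
 [ 0.4345  0.2853  0.018 ]
 [ 0.4968 -0.1398  0.018 ]] 0.43918771006877166 0.14798308659418635
c [0.5399 0.0818 0.018 ] yaw 0.14899696660364903
knob [0.5364 0.0354 0.092 ] gauge -0.0104 -0.0453
red [0.5921 0.2019 0.046 ] gauge 0.0695 0.1111
yel [0.6063 0.1177 0.046 ] gauge 0.0709 0.0256
(array([-486.6, -396.3,   21.2]), np.float64(-0.522))
```

Emit:
send_rows --plan '[[[0,0,0,-0.5,-0.4,0,1],[0,0,0,-1,-0.79,0,1],[0,0,0,-1,-0.79,0,1]]]'

```text
clock: 0.48
eef_pos: [0.2955, 0.4677, 0.2414]
tool_rot: [0.189, 0.982, -0.001, 0.001]
force: [-0.1, 1.0, 0.4]
grip_width: 0.0881
finger_force: 0.0
```

Emit:
send_rows --plan '[[[0,0,0,-0.5,-0.4,0,1],[0,0,0,-1,-0.79,0,1],[0,0,0,-1,-0.79,0,1]]]'

```text
clock: 0.85
eef_pos: [0.3587, 0.3585, 0.2414]
tool_rot: [0.189, 0.982, -0.001, 0.0]
force: [-0.0, 1.1, -0.1]
grip_width: 0.0879
finger_force: 0.0
```

Emit:
send_rows --plan '[[[0,0,0,-0.5,-0.4,0,1],[0,0,0,-1,-0.79,0,1],[0,0,0,-1,-0.79,0,1]]]'

```text
clock: 1.23
eef_pos: [0.4226, 0.2492, 0.2414]
tool_rot: [0.188, 0.982, -0.0, 0.0]
force: [-0.2, 0.3, 0.4]
grip_width: 0.0877
finger_force: 0.0
```

Emit:
send_rows --plan '[[[0,0,0,-0.5,-0.4,0,1],[0,0,0,-1,-0.79,0,1],[0,0,0,-1,-0.79,0,1]]]'

```text
clock: 1.6
eef_pos: [0.4868, 0.1397, 0.2413]
tool_rot: [0.188, 0.982, -0.0, 0.0]
force: [-0.8, 0.9, -0.3]
grip_width: 0.088
finger_force: 0.0
```

Emit:
send_rows --plan '[[[0,0,-0.09,-0.45,-0.35,0,1],[0,0,-0.18,-0.95,-0.75,0.1,1],[0,0,-0.26,-0.95,-0.75,0.2,1],[0,0,-0.26,-0.95,-0.75,0.2,1]]]'

```text
clock: 2.1
eef_pos: [0.5459, 0.039, 0.2202]
tool_rot: [-0.073, 0.997, 0.0, -0.001]
force: [-0.1, 1.7, 1.0]
grip_width: 0.0877
finger_force: 0.0
```

```bash
python3 - <<'E'
from h import *
s=bot.get_state();print(s["clock"],s["eef_pos"],s["tool_rot"],s["joint_positions"].round(2))
im=bot.read_camera("wrist")[:,:,::-1];cv2.imwrite("pics/w1.png",im)
cv2.imwrite("pics/w1b.png",cv2.resize(im,(800,600),interpolation=cv2.INTER_CUBIC))
E
```

```text
2.1 [0.54594508 0.03900032 0.22017317] [-7.30462605e-02  9.97327888e-01  2.05381286e-04 -1.13356937e-03] [-0.35  0.3   0.24  1.82 -0.08  1.03  1.64]
```

View pics/w1b.png

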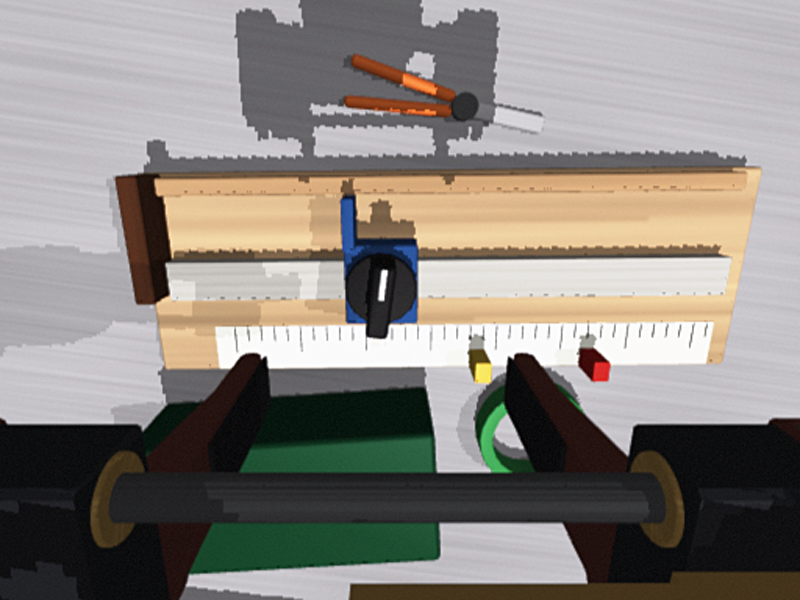

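The wrist view shows the knob's white line from about (378,300) to (384,270) in the 800-px view. The red top face is near (601,372), yellow near (483,372), and the stop is clear on both sides.

```bash
python3 - <<'E'
from h import *
s=bot.get_state();C=cam("wrist",s)
im=cv2.imread("pics/w1.png");k=512/800
f=lambda u,v,z:pt(C,(u+.5)*k-.5,(v+.5)*k-.5,z)
# bar line
g=im[165:200,225:265].min(2);ys,xs=np.where(g>150)
print("line px",np.c_[xs+225,ys+165].min(0),np.c_[xs+225,ys+165].max(0),len(xs))
q=np.array([pt(C,x+225,y+165,.092) for x,y in zip(xs,ys)])[:,:2]
m=(q.min(0)+q.max(0))/2;w,v=np.linalg.eigh(np.cov(q.T));d=v[:,1]*np.sign(v[0,1]);print("line centre",m.round(4),"dir",np.degrees(np.arctan2(d[1],d[0])),"len",np.ptp(q@d))
# gauge corners (board top z .018)
w=np.array([f(760,168,.018),f(157,178,.018),f(722,363,.018)]);print("corners",w.round(4))
# rail edges at z=.032
for a in[(420,257),(725,257),(420,300),(725,293),(170,263),(170,300)]:print("rail",a,f(*a,.032).round(4))
b,gr,r=[im[:,:,i].astype(int) for i in range(3)]
M=(r>120)&(gr<60)&(b<60);M[:,:350]=0;M[:200]=0;ys,xs=np.where(M)
print("red px",xs.min(),xs.max(),ys.min(),ys.max(),len(xs))
H=M&(r>r[M].max()*.8);y2,x2=np.where(H);print(r[M].min(),r[M].max(),"top",x2.min(),x2.max(),y2.min(),y2.max(),pt(C,x2.mean(),y2.mean(),.046).round(4))
cr=np.vstack([np.pad(cv2.resize(im[205:250,290:400],None,fx=6,fy=6,interpolation=cv2.INTER_CUBIC),((0,0),(0,0),(0,0))),cv2.resize(im[150:195,200:310],None,fx=6,fy=6,interpolation=cv2.INTER_CUBIC)])
cv2.imwrite("pics/w1c.png",cr)
E
```

```text
line px [242 173] [247 192] 75
line centre [0.5388 0.035 ] dir 1.321402917412792 len 0.018330289632044527
corners [[ 0.4365  0.2855  0.018 ]
 [ 0.504  -0.1298  0.018 ]
 [ 0.582   0.31    0.018 ]]
rail (420, 257) [0.5302 0.0601 0.032 ]
rail (725, 257) [0.4992 0.2727 0.032 ]
rail (420, 300) [0.5613 0.0653 0.032 ]
rail (725, 293) [0.5245 0.2818 0.032 ]
rail (170, 263) [ 0.5599 -0.1139  0.032 ]
rail (170, 300) [ 0.5874 -0.1135  0.032 ]
red px 379 389 232 243 115
122 238 top 380 389 232 243 [0.5917 0.2023 0.046 ]
```

View pics/w1c.png

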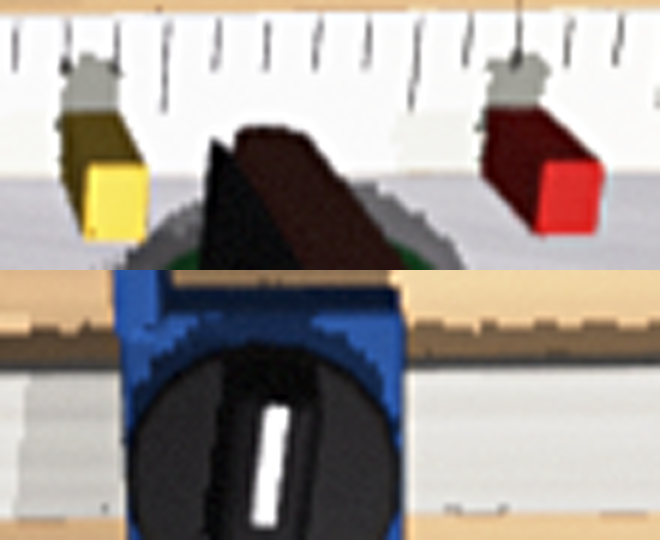

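The crop shows the red top face cleanly. The white line covers only the −x half of the bar, so the knob centre is about (0.5497, 0.0353), which lies on the rail's centre line, and the clamp is at about 0.13 rad. Next I descend and grip.

Emit:
send_rows --plan '[[[0,0,0.06,-0.03,-0.04,0.3,1],[0,0,0.06,-0.03,-0.04,0.7,1]]]'

```text
clock: 2.4
eef_pos: [0.5507, 0.0372, 0.152]
tool_rot: [-0.012, 1.0, 0.001, 0.002]
force: [-1.0, 0.5, -0.3]
grip_width: 0.0875
finger_force: 0.0
```

Emit:
send_rows --plan '[[[0,0,0,0,0,0.3,1],[0,0,0,0,0,0.5,1],[0,0,0,0,0,0.67,1],[0,0,0,0,0,0.67,1]]]'

```text
clock: 2.9
eef_pos: [0.5491, 0.0357, 0.0836]
tool_rot: [-0.014, 1.0, 0.0, -0.001]
force: [-1.1, 0.5, 0.7]
grip_width: 0.0878
finger_force: 0.0
```

Emit:
send_rows --plan '[[[0,0,0,0,0,0,-0.4],[0,0,0,0,0,0,-0.4],[0,0,0,0,0,0,-0.8],[0,0,0,0,0,0,-0.8],[0,0,0,0,0,0,-0.8],[0,0,0,0,0,0,-0.8]]]' --newtons 15

```text
clock: 3.65
eef_pos: [0.5498, 0.0341, 0.0843]
tool_rot: [-0.014, 1.0, 0.0, -0.0]
force: [0.3, 0.5, -0.5]
grip_width: 0.0315
finger_force: 0.0
```

Emit:
send_rows --plan '[[[0,0,0,0,0,0,-1],[0,0,0,0,0,0,-1],[0,0,0,0,0,0,-1],[0,0,0,0,0,0,-1]]]' --newtons 25

```text
clock: 4.15
eef_pos: [0.5499, 0.0343, 0.0843]
tool_rot: [-0.014, 1.0, 0.0, 0.0]
force: [0.8, 1.1, -0.2]
grip_width: 0.014
finger_force: 25.0
```

```bash
python3 - <<'E'
from h import *
s=bot.get_state();print(s["eef_pos"],s["grip_width"],s["finger_force"],s["force"])
e=np.array([-np.sin(.155),np.cos(.155)])
print((np.array([.592,.2022])-s["eef_pos"][:2])@e)
print(R.from_quat(s["tool_rot"]).as_matrix().T@np.r_[e,0])
E
```

```text
[0.54986676 0.03425019 0.08431872] 0.013979772602479772 25.001403987407684 [ 0.77759514  1.05593962 -0.22632059]
0.15943181475433368
[1.27574006e-01 9.91829040e-01 1.69067404e-04]
```

Emit:
send_rows --plan '[[[0,0,0,0.019,0.149,0,-1],[0,0,0,0.038,0.298,0,-1],[0,0,0,0.057,0.446,0,-1],[0,0,0,0.077,0.595,0,-1],[0,0,0,0.096,0.744,0,-1],[0,0,0,0.115,0.893,0,-1],[0,0,0,0.115,0.893,0,-1]]]'

```text
clock: 5.03
eef_pos: [0.5355, 0.1255, 0.0843]
tool_rot: [-0.015, 1.0, 0.001, -0.0]
force: [0.3, 1.2, -2.1]
grip_width: 0.0138
finger_force: 25.0
```

Emit:
send_rows --plan '[[[0,0,0,0.019,0.149,0,-1],[0,0,0,0.038,0.298,0,-1],[0,0,0,0.057,0.446,0,-1],[0,0,0,0.075,0.58,0,-1],[0,0,0,0.085,0.665,0,-1],[0,0,0,0.085,0.665,0,-1],[0,0,0,0.085,0.665,0,-1]]]'

```text
clock: 5.9
eef_pos: [0.5254, 0.1897, 0.0843]
tool_rot: [-0.014, 1.0, 0.0, -0.0]
force: [-0.5, 1.1, -0.6]
grip_width: 0.014
finger_force: 25.0
```

```bash
python3 - <<'E'
from h import *
s=bot.get_state();print(s["clock"],s["eef_pos"],s["force"],s["moment"],s["joint_positions"].round(2))
e=np.array([-np.sin(.155),np.cos(.155)]);print((np.array([.592,.2022])-s["eef_pos"][:2])@e)
im=bot.read_camera("wrist")[:,:,::-1];cv2.imwrite("pics/w2.png",im)
a=cv2.resize(im[130:330,160:360],None,fx=3,fy=3,interpolation=cv2.INTER_CUBIC);cv2.imwrite("pics/w2b.png",a)
cv2.imwrite("pics/top2.png",bot.read_camera("top")[:,:,::-1])
E
```

```text
5.9 [0.52535586 0.18965498 0.08434591] [-0.54808657  1.06212388 -0.60651068] [ 0.30603649  0.14311225 -0.11774664] [-0.59  0.49  0.21  1.92 -0.15  0.75  1.3 ]
0.002106097417601328
```

View pics/w2b.png

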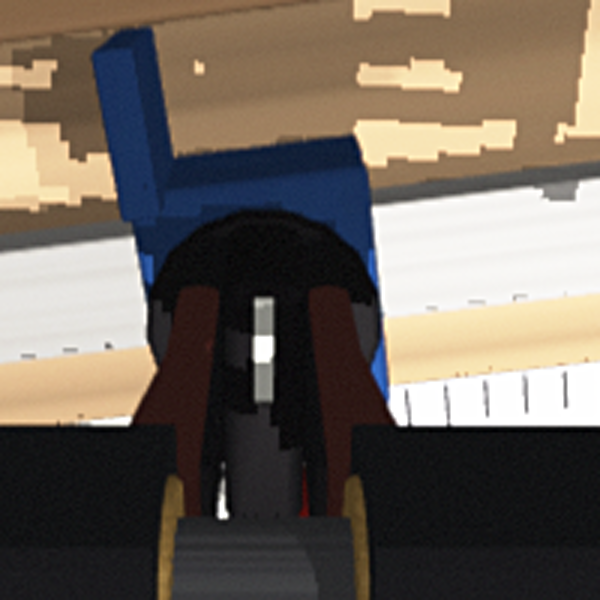

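The stop followed and the bar stayed square in the fingers. I'll let go, rise and check the alignment.

Emit:
send_rows --plan '[[[0,0,0,0,0,0,0],[0,0,0,0,0,0,0],[0,0,0,0,0,0,0],[0,0,0,0,0,-0.3,0.4],[0,0,0,0,0,-0.8,1],[0,0,0,0,0,-1,1],[0,0,0,0,0,-1,1]]]'

```text
clock: 6.88
eef_pos: [0.5265, 0.1896, 0.1859]
tool_rot: [-0.014, 1.0, 0.001, 0.002]
force: [-0.6, 0.4, -0.5]
grip_width: 0.0802
finger_force: 0.0
```

```bash
python3 - <<'E'
from h import *
s=bot.get_state();print(s["clock"],s["eef_pos"],s["tool_rot"])
im=bot.read_camera("wrist")[:,:,::-1];cv2.imwrite("pics/w3.png",im)
cv2.imwrite("pics/w3b.png",cv2.resize(im[120:320,120:386],None,fx=3,fy=3,interpolation=cv2.INTER_CUBIC))
E
```

```text
6.875 [0.52648098 0.18959303 0.18586501] [-1.35457189e-02  9.99906782e-01  7.95374573e-04  1.51915858e-03]
```

View pics/w3b.png

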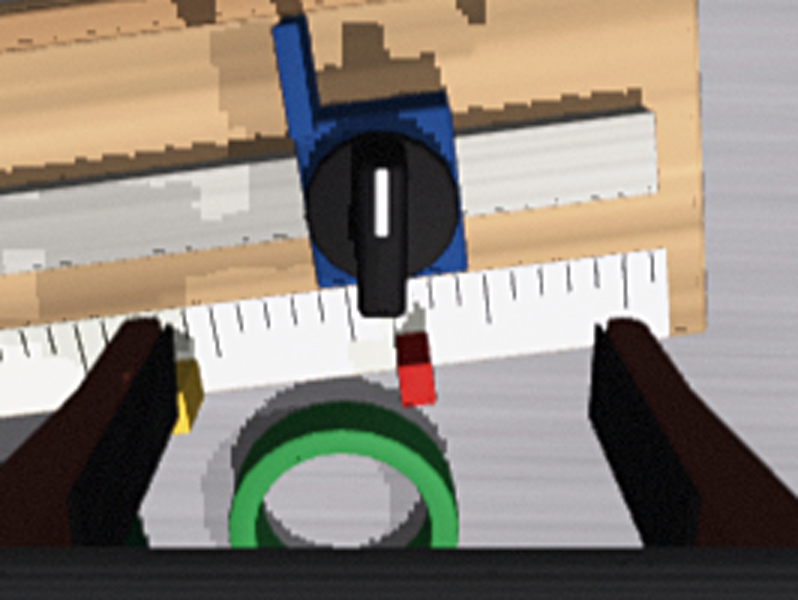

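The red top face is at about (417,383), the knob line at (382,202) and the scale edge runs (0,325)→(666,248). The pointer is hidden under the bar. I'll measure the offset.

```bash
python3 - <<'E'
from h import *
s=bot.get_state();C=cam("wrist",s)
im=cv2.imread("pics/w3.png")
f=lambda u,v,z:pt(C,120+(u+.5)/3-.5,120+(v+.5)/3-.5,z)[:2]
for a,b,z in[((10,324),(666,248),.0185),((0,415),(668,335),.0185),((460,131),(650,110),.032),((-0,189),(290,156),.032),((470,216),(655,192),.032)]:
    d=f(*b,z)-f(*a,z);print("yaw",np.arctan2(-d[0],d[1]).round(4))
b,g,r=[im[:,:,i].astype(int) for i in range(3)]
M=(r>190)&(g<70)&(b<70);ys,xs=np.where(M);red=pt(C,xs.mean(),ys.mean(),.046)[:2]
M=(r>190)&(g>190)&(b>190);M[:170]=0;M[202:]=0;M[:,:240]=0;M[:,255:]=0;ys,xs=np.where(M)
ln=pt(C,xs.mean(),ys.mean(),.092)[:2];print(len(xs),red.round(4),ln.round(4))
bar=f(381,240,.092)
q=np.array([pt(C,x,y,.092)[:2] for x,y in zip(xs,ys)]);w,v=np.linalg.eigh(np.cov(q.T));d=v[:,1]*np.sign(v[0,1]);print("bar dir",np.arctan2(d[1],d[0]))
knob=ln+.0105*d
for yaw in(.145,.155,.165):
    e=np.array([-np.sin(yaw),np.cos(yaw)]);ex=np.array([e[1],-e[0]])
    print(yaw,"red-knob y",(red-knob)@e,"x",(red-knob)@ex,"red-tcp",(red-s["eef_pos"][:2])@e)
# saddle edges mid
print("saddle far corners", f(455,130,.048),f(467,268,.048),f(302,160,.048),f(318,286,.048))
E
```

```text
yaw 0.1504
yaw 0.1583
yaw 0.1396
yaw 0.1431
yaw 0.1625
64 [0.5892 0.2012] [0.5126 0.1874]
bar dir 0.02722432266812483
0.145 red-knob y 0.003822311020887736 x 0.06728350896102887 red-tcp 0.0025391751736969117
0.155 red-knob y 0.0031492960311811182 x 0.06731836728677576 red-tcp 0.001893765275545576
0.165 red-knob y 0.002475966114495786 x 0.06734649383189241 red-tcp 0.0012481660024448182
saddle far corners [0.50122567 0.20956217] [0.54626819 0.21570229] [0.51200933 0.16241026] [0.55379293 0.16768708]
```

Emit:
send_rows --plan '[[[0,0,0,0,0,0.5,0.3],[0,0,0,0,0,0.8,0],[0,0,0,0,0,1,-0.3],[0,0,0,0,0,1,-1],[0,0,0,0,0,1,-1],[0,0,0,0,0,1,-1],[0,0,0,0,0,1,-1],[0,0,0,0,0,1,-1]]]'

```text
clock: 7.92
eef_pos: [0.5258, 0.1895, 0.0849]
tool_rot: [-0.014, 1.0, 0.0, 0.0]
force: [-0.8, 0.8, 2.6]
grip_width: 0.0139
finger_force: 25.0
```

Emit:
send_rows --plan '[[[0,0,0,0,0.015,0,-1],[0,0,0,0.004,0.03,0,-1],[0,0,0,0.004,0.03,0,-1],[0,0,0,0.004,0.03,0,-1]]]'

```text
clock: 8.43
eef_pos: [0.5253, 0.1924, 0.0848]
tool_rot: [-0.014, 1.0, 0.0, 0.0]
force: [-1.7, -1.4, 5.8]
grip_width: 0.014
finger_force: 25.0
```

Emit:
send_rows --plan '[[[0,0,0,0,0,0,0],[0,0,0,0,0,0,0],[0,0,0,0,0,0,0],[0,0,0,0,0,-0.3,0.4],[0,0,0,0,0,-0.8,1],[0,0,0,0,0,-1,1],[0,0,0,0,0,-1,1],[0,0,0,0,0,-1,1]]]'

```text
clock: 9.43
eef_pos: [0.5244, 0.1922, 0.1832]
tool_rot: [-0.014, 1.0, -0.0, -0.001]
force: [-0.3, -0.6, 0.1]
grip_width: 0.0868
finger_force: 0.0
```

```bash
cat > chk.py <<'E'
from h import *
import sys
s=bot.get_state();C=cam("wrist",s);im=bot.read_camera("wrist")[:,:,::-1].copy();cv2.imwrite(sys.argv[1],im)
print(s["clock"],s["eef_pos"],s["joint_positions"].round(2))
b,g,r=[im[:,:,i].astype(int) for i in range(3)]
M=(r>190)&(g<70)&(b<70);ys,xs=np.where(M);red=pt(C,xs.mean(),ys.mean(),.046)[:2]
M=(r>190)&(g>190)&(b>190);M[:170]=0;M[202:]=0;M[:,:240]=0;M[:,255:]=0;ys,xs=np.where(M)
ln=pt(C,xs.mean(),ys.mean(),.092)[:2]
q=np.array([pt(C,x,y,.092)[:2] for x,y in zip(xs,ys)]);w,v=np.linalg.eigh(np.cov(q.T));d=v[:,1]*np.sign(v[0,1])
e=np.array([-np.sin(.151),np.cos(.151)]);k=ln+.0105*d
print(len(xs),"red",red.round(4),"knob",k.round(4),"dy",(red-k)@e,"clamp~",.151-np.arctan2(d[1],d[0]))
E
python3 chk.py pics/w4.png
```

```text
9.425 [0.52441901 0.1921779  0.18321294] [-0.63  0.36  0.24  1.84 -0.1   0.96  1.26]
66 red [0.5912 0.2016] knob [0.5241 0.1913] dy 0.0001201998478460316 clamp~ 0.12268672688421192
```

Aligned to about 0.1 mm with the clamp still loose (about 0.12 rad). Now I grip harder and turn clockwise.

Emit:
send_rows --plan '[[[0,0,0,0,0,0.5,0.3],[0,0,0,0,0,0.8,0],[0,0,0,0,0,0.99,-0.3],[0,0,0,0,0,0.99,-1],[0,0,0,0,0,0.99,-1],[0,0,0,0,0,0.99,-1],[0,0,0,0,0,0.99,-1],[0,0,0,0,0,0.99,-1]]]' --newtons 45

```text
clock: 10.48
eef_pos: [0.5253, 0.1924, 0.0859]
tool_rot: [-0.014, 1.0, 0.0, 0.0]
force: [0.6, 0.2, 2.5]
grip_width: 0.0138
finger_force: 45.0
```

Emit:
send_rows --plan '[[[0,0,0.08,0,0,0,-1],[0,0,0.16,0,0,0,-1],[0,0,0.24,0,0,0,-1],[0,0,0.32,0,0,0,-1],[0,0,0.4,0,0,0,-1],[0,0,0.48,0,0,0,-1],[0,0,0.55,0,0,0,-1],[0,0,0.61,0,0,0,-1],[0,0,0.66,0,0,0,-1],[0,0,0.66,0,0,0,-1],[0,0,0.66,0,0,0,-1]]]'

```text
clock: 11.85
eef_pos: [0.5256, 0.1926, 0.086]
tool_rot: [0.601, 0.799, 0.001, 0.0]
force: [-0.1, 0.0, 4.8]
grip_width: 0.0135
finger_force: 45.0
```

```bash
python3 - <<'E'
from h import *
s=bot.get_state();print(s["clock"],s["eef_pos"],s["force"],s["moment"],s["grip_width"],s["finger_force"])
y=R.from_quat(s["tool_rot"]).as_matrix()[:,1];print("clamp~",(np.pi/2+.151-np.arctan2(y[1],y[0])))
E
```

```text
11.85 [0.52556085 0.19257108 0.08595333] [-0.05247077  0.03105202  4.76636295] [-0.12101797  0.11321619 -0.03785089] 0.013490667607754202 45.000759959220886
clamp~ 1.4414835792390872
```

Turned to about 1.44 rad. Release, rise and check.

Emit:
send_rows --plan '[[[0,0,0,0,0,0,0],[0,0,0,0,0,0,0],[0,0,0,0,0,0,0],[0,0,0,0,0,0,0.2],[0,0,0,0,0,-0.3,0.4],[0,0,0,0,0,-0.8,1],[0,0,0,0,0,-1,1],[0,0,0,0,0,-1,1]]]'

```text
clock: 12.85
eef_pos: [0.5258, 0.1927, 0.1866]
tool_rot: [0.602, 0.798, 0.001, 0.0]
force: [0.1, -0.1, -0.5]
grip_width: 0.0865
finger_force: 0.0
```

Emit:
send_rows --plan '[[[0,0,-0.08,0,0,0,1],[0,0,-0.16,0,0,0,1],[0,0,-0.24,0,0,0,1],[0,0,-0.32,0,0,0,1],[0,0,-0.4,0,0,0,1],[0,0,-0.48,0,0,0,1],[0,0,-0.55,0,0,0,1],[0,0,-0.61,0,0,0,1],[0,0,-0.66,0,0,0,1],[0,0,-0.66,0,0,0,1]]]'

```text
clock: 14.1
eef_pos: [0.5244, 0.192, 0.1839]
tool_rot: [-0.013, 1.0, -0.0, -0.001]
force: [0.2, -0.8, 0.6]
grip_width: 0.0876
finger_force: 0.0
```

```bash
python3 chk.py pics/w5.png; python3 -c "
import cv2;im=cv2.imread('pics/w5.png');cv2.imwrite('pics/w5b.png',cv2.resize(im[120:320,120:386],None,fx=3,fy=3,interpolation=cv2.INTER_CUBIC))"
```

```text
14.1 [0.52439108 0.1920452  0.18389376] [-0.7   0.37  0.34  1.84 -0.15  0.96  1.3 ]chk.py:8: RuntimeWarning: Mean of empty slice.
  ln=pt(C,xs.mean(),ys.mean(),.092)[:2]
  ret = ret.dtype.type(ret / rcount)
  avg = a.mean(axis, **keepdims_kw)
  ret = um.true_divide(
chk.py:9: RuntimeWarning: Degrees of freedom <= 0 for slice
  q=np.array([pt(C,x,y,.092)[:2] for x,y in zip(xs,ys)]);w,v=np.linalg.eigh(np.cov(q.T));d=v[:,1]*np.sign(v[0,1])
  c *= np.true_divide(1, fact)
  c *= np.true_divide(1, fact)
Traceback (most recent call last):
ValueError: not enough values to unpack (expected 2, got 0)

During handling of the above exception, another exception occurred:

Traceback (most recent call last):
  File "chk.py", line 9, in <module>
    q=np.array([pt(C,x,y,.092)[:2] for x,y in zip(xs,ys)]);w,v=np.linalg.eigh(np.cov(q.T));d=v[:,1]*np.sign(v[0,1])
                                                               ~~~~~~~~~~~~~~^^^^^^^^^^^^^
numpy.linalg.LinAlgError: 0-dimensional array given. Array must be at least two-dimensional
```

View pics/w5b.png

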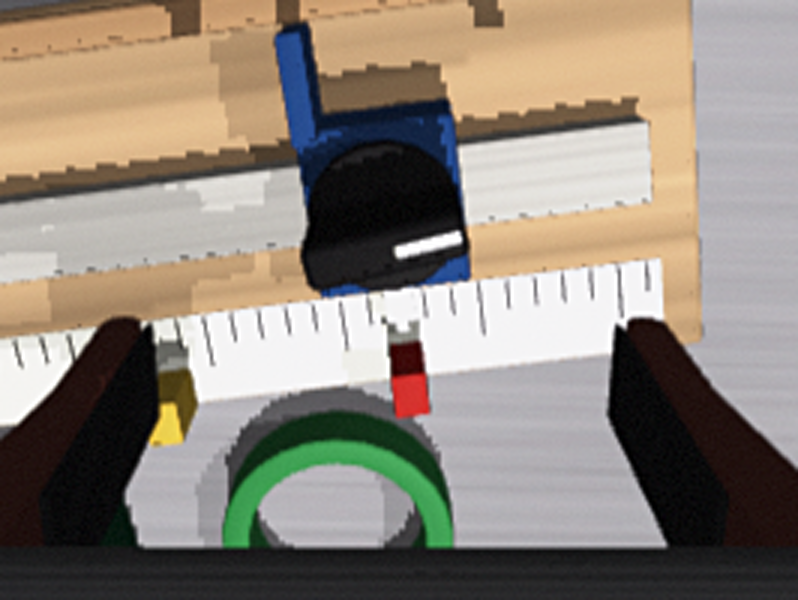

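The bar now lies along the rail, its line running (395,252)→(462,237). The white pointer shows at about (402,305), right in front of the red block at (411,395). A quick numeric check before handing in.

```bash
python3 - <<'E'
from h import *
C=cam("wrist",bot.get_state());f=lambda u,v,z:pt(C,120+(u+.5)/3-.5,120+(v+.5)/3-.5,z)[:2]
e=np.array([-np.sin(.151),np.cos(.151)]);ex=np.array([e[1],-e[0]])
red=f(411,395,.046);p=f(402,312,.028);d=f(462,238,.092)-f(395,252,.092);l=f(429,245,.092)
print("red-pointer",(red-p)@e,(red-p)@ex,"red-line",(red-l)@e,(red-l)@ex,"clamp",np.pi/2-(np.arctan2(d@-ex,d@e)))
E
```

```text
red-pointer -4.307794399534276e-05 0.023014958014763737 red-line -0.011540154869545195 0.06778547094932903 clamp 1.4790992122757136
```

```bash
python3 -c "
from workcell import bot
print(bot.sign_off())"
```

```text
the job is handed in; nothing more can be done
None
```

The stop is locked with its pointer within about 1 mm of the red marker's middle and the clamp knob at about 1.45 rad, by the wrist camera; the gripper let go and is clear, no bystander was touched as far as I could see, and the job was handed in at about 14 s.

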